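# Close up the glue warmer

### The job

Close up the glue warmer for the day: lift the pot out of the warmer by its handle, stand it upright and gently on the round cork mat, wholly on it, and then shut the warmer's lid fully home past its catch so that it stays shut, pressing firmly on its springy cover but without forcing it. Leave the jar, the sanding block and the toy car where they are.

Things in the scene. Friction and masses are not known exactly. Their poses are not given: they have to be found in the camera images.
- warmer: Glue warmer: fixed blue box 190 (x) x 190 (y) x 85 mm high, origin at the centre of its underside. Lid hinge along its far side (x = +90 mm, z = 85 mm); sprung ball catch in the middle of its front face (x = -95 mm). A round well, 107 mm wide, floor at z = 55 mm, centred at x = -15 mm, holds the pot with play. Pushing on warmer or lid with over 45 N fails.
- lid (a joint): Lid angle, rad: 0 shut, 1.57 upright, 1.8 open stop; starts at 1.42 to 1.7. The stiff hinge stays where left (2 to 6 N at the free edge moves it). From 0.07 down a ball catch resists: about 17 to 22 N of pressing near the free edge is needed at about 0.05 (more nearer the hinge); let go early it stays ajar or springs back; below about 0.02 it snaps shut and stays. Under 0.012 counts as shut.
- lid_edge (a point): Middle of the free edge of the lid's outer face (top when shut; faces away from the robot when upright), 200 mm from the hinge line along the lid, 34 mm off its plane, 119 mm above the bench when shut. This face is an aluminium cover, 195 x 200 mm, floating on springs: it sinks up to 20 mm towards the hinged frame, about 1 N per mm after 3 N. Black patch near the edge: press there.
- lid_hinge (a point): Middle of the hinge line, 85 mm above the bench; stays put. Its axes turn with the lid: x along the lid from the free edge to the hinge, y along the hinge line, z out of the outer face (up when shut); point lid_edge has the same axes. The lid, frame and cover, is 34 mm thick on the z side and weighs 0.45 kg.
- pot: Steel glue pot, empty, open-topped, 90 mm in diameter, 65 mm high, about 0.45 kg; origin at the centre of its underside, z up. A rigid handle arches over it along its x axis. It starts standing in the warmer's well, its underside 55 mm above the bench.
- pot_grip (a point): Middle of the pot's wooden handle bar, 110 mm above the pot's underside, on its axis. The bar runs along the pot's x, 60 mm long, 14 mm wide (y) and 14 mm high: grip it from above across its width. 45 mm clear from here to the rim below.
- mat: Round cork mat, fixed, 150 mm in diameter, 4 mm thick; origin at the centre of its underside. Lies to the left or the right of the warmer.
- jar: Bystander: closed glass jar with a yellow cap, 72 mm in diameter, 90 mm high; origin at the centre of its underside. On the other side of the warmer from the mat.
- sander: Bystander: cork sanding block 112 x 62 x 32 mm; origin at the centre of its underside.
- car: Bystander: carved wooden toy car 120 x 62 x 58 mm; origin at the centre of its underside.
Not all that is in view belongs to the job. There is more than one size of the pot; the one meant has the size given above.

How it is judged:
By the outcome, as a careful person would: the job done as asked, in the order asked, and still so for the second after the job is handed in, with the robot touching nothing.
It also fails if it takes over 72 s, if anything falls off the work surface, if the arm or the gripper's body presses on something with over 40 N, if the wrist force passes 120 N, or if a joint passes its speed limit or range.

### The arm

A 6-joint arm with a two-finger parallel gripper is mounted at the origin on the work surface. World frame = base frame: x ahead of the robot, y to its left, z up, the work surface at z = 0. Lengths are in m, angles in degrees, forces in N, time in s.
With the tool pointing down it reaches from about 0.4 to 0.825 m from the base axis. Payload 7 kg.
Tool frame: the origin (TCP) lies midway between the tips of the shut fingers; the grasp point (between the pads) lies 19 mm behind it; z points along the fingers, x is the direction in which the jaws open and shut, and the axes are right-handed (so a half turn about z gives the same grasp; the last joint's range is limited). The gripper opens to 88 mm and grips with 3 to 60 N. Pads are 19 mm wide; open, the fingers measure 130 mm over their backs; the gripper's body (78 mm by 193 mm) begins 47 mm behind the grasp point.
Start: joints at [83.371, 20.546, 0.682, 0, -70.136, -16.507], TCP at [0.265, 0.621, 0.227] pointing down, gripper open.
Joint ranges: [-176.03, 176.03], [-82.01, 121.73], [-58.28, 71.71], [-173.87, 95.51], [-174.79, -0.11], [-173.66, 173.66]. Speed limits (degrees/s): [136.94, 136.94, 172.46, 180, 180, 180].

### API

Orientations are given as [roll, pitch, yaw] about the fixed x, y, z axes, in that order (R = Rz(yaw) Ry(pitch) Rx(roll)).
In Python, from plant import * gives the robot as it stands. The module is installed in compiled form; this text tells all that it offers.
- The arm moves only by the shell command python3 -m pendant 'ROWS' [OPENING]. ROWS is JSON, a list that holds one entry, the list of rows, each a list of 6 numbers: the shift along the world's x, y, z in mm, then the turn, a rotation vector about the world's x, y, z in degrees. A call has 1 to 10 rows; each row is the pose to reach, as a shift and turn from the pose commanded when the call began; what a row does not reach only later rows make up. A row lasts 1/8 s, in which the tool goes at most 62.5 mm and 10.7 degrees, less where a joint would pass 70% of its speed; a pose out of reach is approached as far as the arm can. A call with a gripper value outside its range is refused whole. OPENING is the closure, from -1 (fully open) to 1 (shut), set as the call begins (- or left out, the last holds). The fingers move at their own pace and stop on an object; the grip force is fixed at half the most. Time passes only in rows, so rows that repeat a pose let the fingers close. It gives the time, the measured TCP pose, the force and the opening at its end, in the units of the state.
- get_obs(): the state, without advancing time (a new reading comes with each control period).
- snapshot(name): name is "scene" or "top"; returns a dict with "pixels" (480x640x3 uint8, red, green, blue), "depth" (480x640 float32, m along the optical axis (not along the pixel's ray), 0 where there is no reading), "fx", "fy", "cx", "cy" (pixels), "pose" (4x4, takes a point from camera to world coordinates). Camera axes: x right, y down, z forward; pixel columns grow to the right and rows downward; lengths in m; the calibration is good to about 2 mm. A picture is of the moment at which its call begins.
- close_job(): hands the job in, once; it reports no verdict.
The state is a dict: "clock": time; "joint_pos": joint angles; "qvel": joint speeds; "tau": joint torques, N m; "tool_pos": TCP position; "orientation": TCP orientation; "force": force on the tool from outside, world axes, zero at the start; "moment": the same for the moment, N m; "opening": finger opening in m.
Only numpy, scipy, OpenCV 4.12 (cv2) and the standard library are available. Lean on these libraries where they do the work, as an engineer would, in place of code of your own. Each camera call takes 0.05 s, during which the arm holds its last target. There are 200 camera calls.

## Working session

There is one attempt and no reset: what is moved stays moved. The work goes in short steps, Python scripts to look and compute and a shell command to move; the robot and the scene stay as the last step left them, time stands still between calls to the robot, and variables do not carry over. Pictures are saved under pics/ and viewed, about 8 in all and at most 12, crops included, and the job is handed in when it is done.

```bash
mkdir -p pics
cat > h.py <<'E'
from plant import *
import numpy as np, cv2
def grab(name,fn):
    s=snapshot(name); cv2.imwrite(fn,s["pixels"][:,:,::-1]); np.savez('pics/'+name+'.npz',**s); return s
def load(name): return dict(np.load('pics/'+name+'.npz'))
def cloud(s):
    d=s["depth"]; v,u=np.mgrid[0:480,0:640]
    P=np.stack([(u-s["cx"])/s["fx"]*d,(v-s["cy"])/s["fy"]*d,d],-1)
    W=P@s["pose"][:3,:3].T+s["pose"][:3,3]; W[d==0]=np.nan
    return W
E
python3 - <<'E'
from h import *
for n in("scene","top"):
    s=grab(n,f'pics/{n}1.png'); print(n,s["pose"].round(3).tolist(),s["fx"],s["cx"])
print(get_obs())
E
```

```text
scene [[0.96, 0.251, -0.121, 0.643], [0.279, -0.854, 0.439, -0.47], [0.007, -0.456, -0.89, 1.067], [0.0, 0.0, 0.0, 1.0]] 499.86804477758125 322.12417880725104
top [[0.016, -0.993, 0.116, 0.439], [-0.999, -0.012, 0.039, -0.017], [-0.037, -0.117, -0.992, 0.971], [0.0, 0.0, 0.0, 1.0]] 514.3279514799713 319.3006144740493
{'clock': 0.1, 'joint_pos': array([ 8.33714829e+01,  2.05872674e+01,  6.40070690e-01, -1.65390922e-02,
       -7.01366910e+01, -1.65081591e+01]), 'qvel': array([-0.02043044, -0.0564611 ,  0.06443794,  0.08232626, -0.0774241 ,
        0.0390035 ]), 'tau': array([-2.46845695e-03, -5.84163237e+01,  2.93749398e+01,  7.01562837e+00,
        1.01862982e-02, -4.32853369e-05]), 'tool_pos': array([0.26507221, 0.62030663, 0.22572883]), 'orientation': array([-1.79991069e+02, -8.48482032e-02, -1.13142314e+02]), 'force': array([-0.43237074,  1.15363595, -0.4373287 ]), 'moment': array([-0.02540603, -0.00343701, -0.02545076]), 'opening': 0.08789368972818364}
```

View pics/scene1.png

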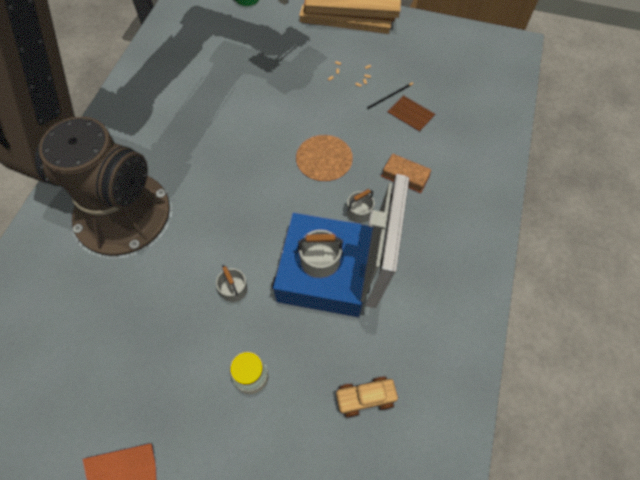

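View pics/top1.png

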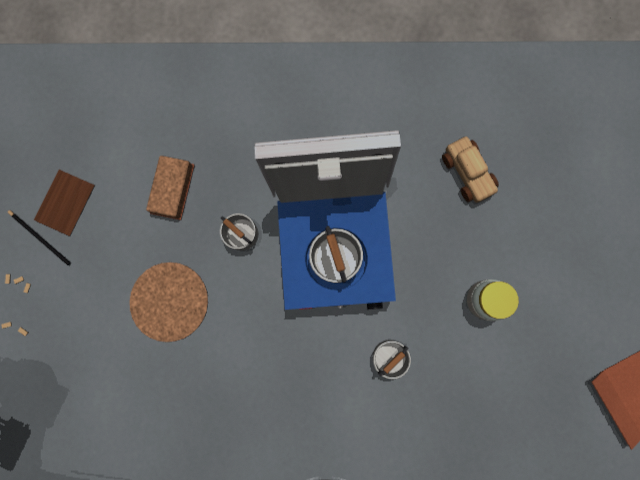

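The top view shows the target pot in the warmer at (336,256), the mat on the left at (168,302), and the jar at (495,300). The lid stands open at (328,165), and two small decoy pots are at (238,232) and (391,360). The scene view agrees: pot (320,250), mat (324,158).

```bash
cat > m.py <<'E'
from h import *
S={n:load(n) for n in("top","scene")}
boxes={"top":dict(pot=(300,220,372,292),mat=(120,255,216,348),war=(265,190,405,318)),"scene":dict(pot=(294,226,348,280),mat=(290,130,358,184),war=(268,205,375,320))}
def ray(s,uv,z):
    d=s["pose"][:3,:3]@np.array([(uv[0]-s["cx"])/s["fx"],(uv[1]-s["cy"])/s["fy"],1]); c=s["pose"][:3,3]
    return c+d*(z-c[2])/d[2],c,d/np.linalg.norm(d)
def tri(a,b):
    (_,c1,d1),(_,c2,d2)=a,b
    t=np.linalg.lstsq(np.stack([d1,-d2],1),c2-c1,rcond=None)[0]
    p,q=c1+t[0]*d1,c2+t[1]*d2; return (p+q)/2,np.linalg.norm(p-q)
R={}
for n,s in S.items():
    hsv=cv2.cvtColor(s["pixels"],cv2.COLOR_RGB2HSV); W=cloud(s)
    def m(b,lo,hi):
        k=np.zeros((480,640),np.uint8); x0,y0,x1,y1=boxes[n][b]; k[y0:y1,x0:x1]=cv2.inRange(hsv,lo,hi)[y0:y1,x0:x1]
        nn,l,st,_=cv2.connectedComponentsWithStats(k); return (l==1+st[1:,4].argmax())
    br=m("pot",(2,100,50),(20,255,255)); mt=m("mat",(2,60,50),(22,255,255)); bl=m("war",(105,120,40),(125,255,255))
    for nm,k,z in(("handle",br,.172),("mat",mt,.004)):
        pts=np.argwhere(k)[:,::-1].astype(np.float32); r=cv2.minAreaRect(pts); uv=np.array(r[0]); 
        w=W[k]; print(n,nm,k.sum(),uv.round(1),r[1],"ray",ray(s,uv,z)[0].round(4),"depthmed",np.nanmedian(w,0).round(4))
        R[n,nm]=ray(s,uv,z)
        if nm=="handle":
            hi=w[(w[:,2]>np.nanmedian(w[:,2])-.006)]; print("  ztop",np.nanpercentile(hi[:,2],[10,50,90]).round(4)); q=hi[:,:2]; q=q[~np.isnan(q).any(1)].astype(np.float32)
            rr=cv2.minAreaRect(q); e,v=np.linalg.eigh(np.cov(q.T)); print("  rect",rr,"axis yaw",np.degrees(np.arctan2(*v[::-1,1])).round(1))
        else:
            q=w[~np.isnan(w).any(1)]; print("  circ",cv2.minEnclosingCircle(q[:,:2].astype(np.float32)))
    w=W[bl]; top=w[(w[:,2]>.075)&(w[:,2]<.095)]; print(n,"war top z",np.median(top[:,2]).round(4),"rect",cv2.minAreaRect(top[:,:2].astype(np.float32)))
for nm in("handle","mat"): print(nm,"tri",[np.round(x,4) for x in tri(R["top",nm],R["scene",nm])])
W=np.concatenate([cloud(s).reshape(-1,3) for s in S.values()])
np.save('pics/W.npy',W)
k=(W[:,2]>.12)&(W[:,0]>.62)&(W[:,0]<.9)&(abs(W[:,1])<.2); L=W[k]; print("lid pts",len(L),np.percentile(L,[0,2,50,98,100],axis=0).round(3).tolist())
E
python3 m.py
```

```text
top handle 302 [335.5 252.2] (37.947330474853516, 8.5381498336792) ray [ 0.512  -0.0112  0.172 ] depthmed [ 0.5123 -0.0104  0.1722]
  ztop [0.1704 0.1722 0.1739]
  rect ((0.5121640563011169, -0.010662922635674477), (0.05922388657927513, 0.012861032038927078), 17.333213806152344) axis yaw -162.1
top mat 4893 [168.5 301.5] (79.0, 77.0) ray [0.4299 0.3041 0.004 ] depthmed [0.4297 0.3044 0.0046]
  circ ((0.42996734380722046, 0.30524662137031555), 0.07564739882946014)
top war top z 0.0854 rect ((0.5233694911003113, -0.009856149554252625), (0.18946635723114014, 0.1897922307252884), 5.340302467346191)
scene handle 212 [320.5 237.5] (29.0, 7.0) ray [ 0.5143 -0.0151  0.172 ] depthmed [ 0.5138 -0.0143  0.1713]
  ztop [0.1679 0.1716 0.1738]
  rect ((0.5136886835098267, -0.013370895758271217), (0.05899551510810852, 0.015188186429440975), 19.43295669555664) axis yaw -162.2
scene mat 2099 [324.  157.5] (45.0, 56.0) ray [0.4326 0.3005 0.004 ] depthmed [0.4322 0.2997 0.0042]
  circ ((0.4316404163837433, 0.3021091818809509), 0.0761449933052063)
scene war top z 0.0854 rect ((0.5237301588058472, -0.012425623834133148), (0.18744635581970215, 0.19041204452514648), 5.747416973114014)
handle tri [array([ 0.513 , -0.011 ,  0.1638]), np.float64(0.0004)]
mat tri [array([ 0.4302,  0.3077, -0.0062]), np.float64(0.0008)]
lid pts 8658 [[0.62, -0.102, 0.12], [0.621, -0.099, 0.133], [0.642, -0.023, 0.271], [0.666, 0.098, 0.287], [0.672, 0.102, 0.291]]
```

Run:
```python
from h import *
W=np.load('pics/W.npy'); c=np.array([.6132,-.0025]); a=np.radians(5.5); ex=np.array([np.cos(a),np.sin(a)]); ey=np.array([-ex[1],ex[0]])
d=W[:,:2]-c; X=d@ex; Y=d@ey; Z=W[:,2]
for lo in np.arange(.09,.30,.02):
    k=(abs(Y)<.09)&(abs(X)<.1)&(Z>lo)&(Z<lo+.02)&(X>-.045)
    if k.sum(): print(round(lo,2),k.sum(),np.percentile(X[k],[0,5,50,95,100]).round(4))
```

```text
0.09 449 [-0.0419  0.      0.0013  0.0311  0.0322]
0.11 481 [0.0011 0.0017 0.0029 0.0326 0.0337]
0.13 473 [0.0026 0.0032 0.0043 0.0332 0.0342]
0.15 472 [0.004  0.0047 0.0057 0.0076 0.0125]
0.17 504 [0.0057 0.0062 0.0072 0.0092 0.0144]
0.19 540 [0.0067 0.0076 0.0089 0.0375 0.0384]
0.21 1019 [0.0085 0.0094 0.0372 0.039  0.04  ]
0.23 655 [0.0098 0.0108 0.012  0.0391 0.04  ]
0.25 894 [0.0113 0.0122 0.0139 0.0238 0.0267]
0.27 4451 [-0.0118 -0.0031  0.0328  0.0474  0.0508]
0.29 1 [0.0273 0.0273 0.0273 0.0273 0.0273]
```

```bash
python3 -m pendant '[[[0,0,40,0,0,0],[20,-60,80,0,0,4],[40,-120,120,0,0,8],[60,-180,123,0,0,12],[82,-240,123,0,0,17],[105,-300,123,0,0,22],[130,-360,123,0,0,27],[155,-420,123,0,0,32],[180,-480,123,0,0,37],[205,-535,123,0,0,41]]]' -1
```

```text
clock: 1.35
tool_pos: [0.4577, 0.1124, 0.3497]
orientation: [-180.0, 0.0, -72.0]
force: [1.6, 1.0, -0.2]
opening: 0.0881
```

```bash
python3 -m pendant '[[[20,-45,0,0,0,0],[43,-98,0,0,0,0],[43,-98,-40,0,0,0],[43,-98,-80,0,0,0],[43,-98,-120,0,0,0],[43,-98,-150,0,0,0],[43,-98,-175,0,0,0],[43,-98,-195,0,0,0],[43,-98,-204,0,0,0],[43,-98,-204,0,0,0]]]' && python3 -c "
from h import *
s=grab('scene','pics/s2.png'); cv2.imwrite('pics/s2c.png',cv2.resize(s['pixels'][160:320,220:430,::-1],None,fx=3,fy=3))
o=get_obs();print(o['tool_pos'],o['orientation'],o['joint_pos'],o['force'])"
```

```text
clock: 2.6
tool_pos: [0.5003, 0.0162, 0.1453]
orientation: [179.9, -0.0, -72.1]
force: [0.8, 0.3, 0.0]
opening: 0.0877
[0.50082206 0.01638869 0.14591134] [-1.79991462e+02 -1.07765446e-02 -7.21278493e+01] [ 2.43888765e+01  8.23448509e+00 -2.74281888e+01  1.43722777e-02
 -5.43300675e+01  8.34748951e+01] [ 0.62130056  0.14939104 -0.17666755]
```

View pics/s2c.png

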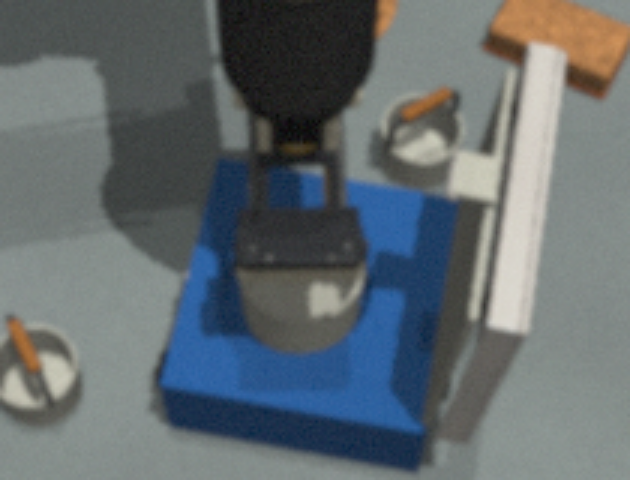

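The crop shows the gripper above the warmer with the bar between the jaws, but off to one side. Rows were rate-limited, leaving the tool about 28 mm short. There is no contact, so I'll slide sideways to centre it.

```bash
python3 -m pendant '[[[6,-14,0,0,0,0],[12,-28,0,0,0,0],[12,-28.5,0,0,0,0],[12,-28.5,0,0,0,0]]]' && python3 -m pendant '[[[0,0,0,0,0,0],[0,0,0,0,0,0],[0,0,0,0,0,0],[0,0,0,0,0,0],[0,0,0,0,0,0],[0,0,0,0,0,0],[0,0,0,0,0,0],[0,0,0,0,0,0]]]' 1
```

```text
clock: 3.15
tool_pos: [0.5126, -0.0126, 0.1456]
orientation: [-180.0, 0.0, -72.2]
force: [0.4, -0.1, -0.1]
opening: 0.0873
clock: 4.15
tool_pos: [0.5126, -0.0121, 0.1456]
orientation: [-180.0, 0.0, -72.1]
force: [0.1, 1.9, -1.7]
opening: 0.0138
```

```bash
python3 -m pendant '[[[0,0,5,0,0,0],[0,0,15,0,0,0],[0,0,28,0,0,0],[0,0,42,0,0,0],[0,0,58,0,0,0],[0,0,75,0,0,0],[0,0,92,0,0,0],[0,0,105,0,0,0],[0,0,110,0,0,0],[0,0,110,0,0,0]]]' && python3 -m pendant '[[[-8,30,0,0,0,0],[-16,65,0,0,0,0],[-25,105,0,0,0,0],[-35,145,0,0,0,0],[-45,185,0,0,0,0],[-55,225,0,0,0,0],[-65,260,0,0,0,0],[-74,290,0,0,0,0],[-81,310,0,0,0,0],[-82,315,0,0,0,0]]]'  && python3 -m pendant '[[[0,0,0,0,0,0],[0,0,0,0,0,0],[0,0,0,0,0,0],[0,0,0,0,0,0]]]'
```

```text
clock: 5.4
tool_pos: [0.5125, -0.0121, 0.2556]
orientation: [-180.0, 0.0, -72.1]
force: [-1.3, -1.0, -4.9]
opening: 0.0141
clock: 6.65
tool_pos: [0.4301, 0.3036, 0.255]
orientation: [179.9, -0.0, -72.1]
force: [-0.5, -0.3, -4.0]
opening: 0.0136
clock: 7.15
tool_pos: [0.4308, 0.3025, 0.2557]
orientation: [-180.0, 0.0, -72.2]
force: [-0.4, -0.6, -3.8]
opening: 0.0135
```

```bash
python3 -m pendant '[[[0,0,-20,0,0,0],[0,0,-45,0,0,0],[0,0,-70,0,0,0],[0,0,-95,0,0,0],[0,0,-115,0,0,0],[0,0,-130,0,0,0],[0,0,-140,0,0,0],[0,0,-146,0,0,0],[0,0,-150,0,0,0],[0,0,-150,0,0,0]]]' && python3 -c "
from h import *
s=grab('scene','pics/s3.png'); cv2.imwrite('pics/s3c.png',cv2.resize(s['pixels'][60:240,240:440,::-1],None,fx=3,fy=3))
W=cloud(s); k=(np.hypot(W[...,0]-.431,W[...,1]-.3025)<.06)&(W[...,2]>.045)&(W[...,2]<.09)
p=W[k]; print(len(p),p.mean(0),p.min(0),p.max(0))"
```

```text
clock: 8.4
tool_pos: [0.4307, 0.303, 0.1057]
orientation: [-180.0, 0.0, -72.1]
force: [-0.4, -0.5, -3.7]
opening: 0.0142
348 [0.43851113 0.26987469 0.0660205 ] [0.38849817 0.25674851 0.04515086] [0.47612526 0.30861017 0.08934356]
```

View pics/s3c.png

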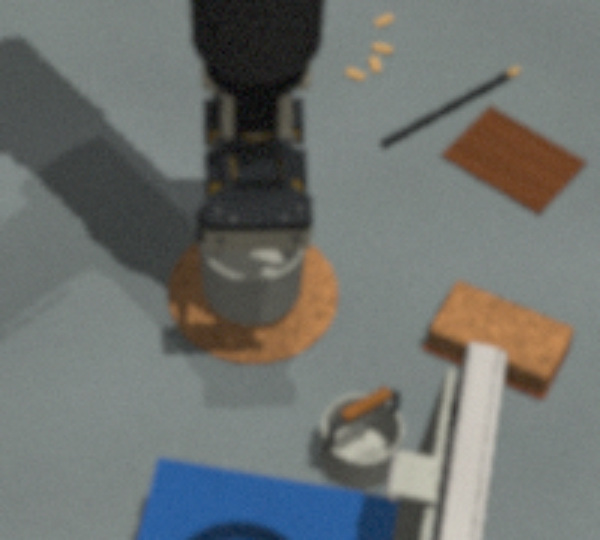

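The pot hangs upright over the middle of the mat (crop 255,290), about 11 mm above it. I'll lower it gently.

```bash
python3 -m pendant '[[[0,0,-2,0,0,0],[0,0,-4,0,0,0],[0,0,-6,0,0,0],[0,0,-7,0,0,0],[0,0,-8,0,0,0],[0,0,-8.5,0,0,0],[0,0,-9,0,0,0],[0,0,-9.5,0,0,0],[0,0,-9.5,0,0,0]]]'; python3 -m pendant '[[[0,0,-0.5,0,0,0],[0,0,-1,0,0,0],[0,0,-1,0,0,0]]]'
```

```text
clock: 9.57
tool_pos: [0.4306, 0.3029, 0.096]
orientation: [-180.0, -0.0, -72.1]
force: [-0.3, 0.1, -5.1]
opening: 0.0135
clock: 9.95
tool_pos: [0.4305, 0.3028, 0.095]
orientation: [180.0, -0.0, -72.1]
force: [-0.3, 0.3, -3.5]
opening: 0.0139
```

```bash
for i in 1 2 3; do python3 -m pendant '[[[0,0,-0.4,0,0,0],[0,0,-0.8,0,0,0],[0,0,-0.8,0,0,0]]]' | grep -E "pos|force"; done
```

```text
tool_pos: [0.4308, 0.3029, 0.0946]
force: [-0.8, -2.2, 1.6]
tool_pos: [0.4309, 0.3028, 0.0946]
force: [-1.9, -4.2, 9.2]
tool_pos: [0.431, 0.3028, 0.0945]
force: [-5.2, -5.3, 17.0]
```

Contact. I'll relieve the press, release, and go up.

```bash
python3 -m pendant '[[[0,0,0.8,0,0,0],[0,0,1.6,0,0,0],[0,0,1.6,0,0,0]]]' | grep -E "pos|force"; python3 -m pendant '[[[0,0,0,0,0,0],[0,0,0,0,0,0],[0,0,0,0,0,0],[0,0,0,0,0,0],[0,0,0,0,0,0],[0,0,0,0,0,0],[0,0,0,0,0,0],[0,0,0,0,0,0]]]' -0.5; python3 -m pendant '[[[0,0,10,0,0,0],[0,0,30,0,0,0],[0,0,60,0,0,0],[0,0,100,0,0,0],[0,0,140,0,0,0],[0,0,180,0,0,0],[0,0,220,0,0,0],[0,0,250,0,0,0],[0,0,260,0,0,0],[0,0,260,0,0,0]]]'
```

```text
tool_pos: [0.4308, 0.3028, 0.0946]
force: [-1.3, -3.5, 4.9]
clock: 12.45
tool_pos: [0.4306, 0.3029, 0.0943]
orientation: [-180.0, -0.0, -72.1]
force: [0.7, 0.4, 1.0]
opening: 0.0657
clock: 13.7
tool_pos: [0.4305, 0.3029, 0.3546]
orientation: [-180.0, 0.0, -72.1]
force: [0.9, 0.3, -0.8]
opening: 0.0653
```

```bash
python3 -m pendant '[[[30,-10,5,0,0,-2],[65,-25,10,0,0,-4],[100,-45,15,0,0,-6],[135,-70,15,0,0,-8],[170,-95,15,0,0,-10],[205,-125,15,0,0,-12],[240,-155,15,0,0,-12],[270,-185,15,0,0,-12],[290,-215,15,0,0,-12],[302,-245,15,0,0,-12]]]' 1; python3 -m pendant '[[[0,-25,0,0,0,0],[0,-45,0,0,0,0],[0,-49,0,0,0,0],[0,-49,0,0,0,0],[0,-49,0,0,0,0]]]'; python3 -c "
from h import *
print(get_obs()['joint_pos'])
s=grab('top','pics/t4.png');W=cloud(s)
k=(np.hypot(W[...,0]-.43,W[...,1]-.303)<.09)&(W[...,2]>.055)&(W[...,2]<.08)
q=W[k][:,:2].astype(np.float32); print('rim',len(q),cv2.minEnclosingCircle(q))
k=(np.hypot(W[...,0]-.43,W[...,1]-.303)<.05)&(W[...,2]>.09);q=W[k];print('bar',len(q),np.median(q,0),q.max(0))"
```

```text
clock: 14.95
tool_pos: [0.7331, 0.0568, 0.3662]
orientation: [179.8, -0.0, -84.2]
force: [-0.2, 0.5, 0.2]
opening: 0.0002
clock: 15.58
tool_pos: [0.7324, 0.0097, 0.3695]
orientation: [-180.0, 0.0, -84.1]
force: [0.3, -0.3, -0.5]
opening: 0.0004
[ 1.59356011e+01  2.38427636e+01  2.36621927e+01 -1.05330032e-02
 -8.97930594e+01  7.99814113e+01]
rim 267 ((0.4289434552192688, 0.3007246255874634), 0.046213895082473755)
bar 77 [0.39832655 0.28902335 0.11189844] [0.42134104 0.29352638 0.12303067]
```

View pics/t4.png

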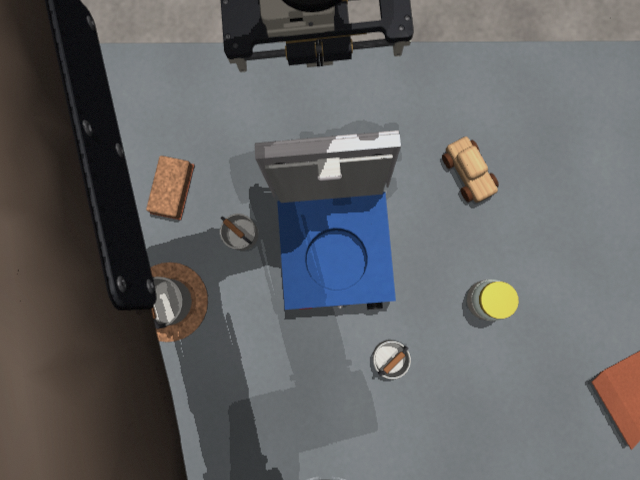

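The top view shows the pot on the mat (165,302), the warmer empty, and the lid open at (328,165). The gripper is behind the lid at (318,45). I'll lower it behind the lid and approach.

```bash
python3 -m pendant '[[[0,0,-25,0,0,0],[0,0,-55,0,0,0],[0,0,-85,0,0,0],[0,0,-105,0,0,0],[0,0,-114,0,0,0],[0,0,-114,0,0,0],[-15,-1.5,-114,0,0,0],[-30,-3,-114,0,0,0],[-40,-4,-114,0,0,0],[-45,-4.5,-114,0,0,0]]]'; python3 -m pendant '[[[-4,-0.4,0,0,0,0],[-8,-0.8,0,0,0,0],[-12,-1.2,0,0,0,0],[-16,-1.6,0,0,0,0],[-16,-1.6,0,0,0,0]]]'
```

```text
clock: 16.88
tool_pos: [0.6875, 0.0045, 0.2564]
orientation: [-179.9, 0.0, -84.1]
force: [-0.4, 0.4, -0.5]
opening: 0.0002
clock: 17.5
tool_pos: [0.6718, 0.0028, 0.2556]
orientation: [-179.9, 0.0, -84.1]
force: [1.6, -0.4, 0.8]
opening: 0.0004
```

```bash
python3 -m pendant '[[[0,0,7,0,0,0],[0,0,14,0,0,0],[-8,-0.8,14,0,0,0],[-16,-1.5,14.5,0,0,0],[-31,-3,17,0,0,0],[-47.5,-4.5,17.5,0,0,0],[-57,-5.5,17,0,0,0],[-66,-6.5,16.5,0,0,0],[-75,-7.2,15,0,0,0],[-84.5,-8,14,0,0,0]]]'; python3 -c "
from h import *
s=grab('scene','pics/s5.png')
cv2.imwrite('pics/s5c.png',cv2.resize(s['pixels'][130:330,220:430,::-1],None,fx=2.5,fy=2.5))"
```

```text
clock: 18.75
tool_pos: [0.5865, -0.0053, 0.269]
orientation: [180.0, -0.0, -84.1]
force: [2.3, 0.3, -0.7]
opening: 0.0005
```

View pics/s5c.png

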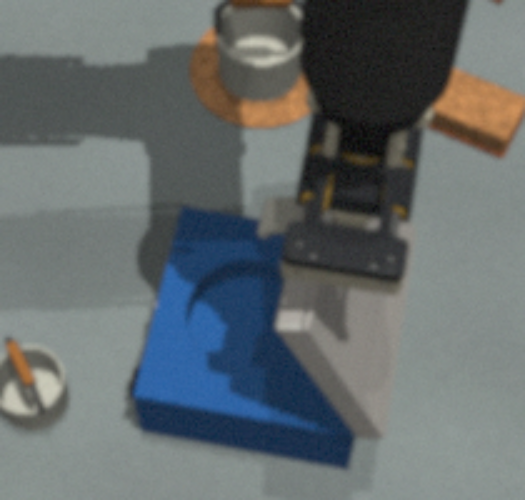

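The crop shows the lid at about 1.2 rad, following the fingertips, with the pot on the mat. I'll continue the arc.

```bash
python3 -m pendant '[[[-18,-1.7,-4.5,0,0,0],[-36,-3.5,-10.5,0,0,0],[-53,-5,-18.5,0,0,0],[-69,-6.5,-28,0,0,0],[-84,-8,-39.5,0,0,0],[-97.5,-9.5,-52,0,0,0],[-110,-10.5,-66,0,0,0],[-121.5,-11.5,-81,0,0,0],[-131,-12.5,-97.5,0,0,0],[-135,-13,-106,0,0,0]]]';  python3 -m pendant '[[[0,0,25,0,0,0],[0,0,60,0,0,0],[20,60,100,0,0,0],[40,115,120,0,0,0],[60,170,120,0,0,0],[60,210,120,0,0,0],[60,210,120,0,0,0]]]'; python3 -c "
from h import *
s=grab('scene','pics/s6.png'); t=grab('top','pics/t6.png')
a=s['pixels'][130:330,240:430,::-1]; b=t['pixels'][150:350,230:430,::-1]
cv2.imwrite('pics/c6.png',cv2.resize(np.hstack([a,b]),None,fx=2,fy=2))
c=np.array([.6132,-.0025]); A=np.radians(5.5); ex=np.array([np.cos(A),np.sin(A)]); ey=np.array([-ex[1],ex[0]])
for q in(s,t):
  W=cloud(q).reshape(-1,3);d=W[:,:2]-c;X=d@ex;Y=d@ey
  for x in(-.19,-.17,-.15,-.1,-.05):
    k=(abs(X-x)<.005)&(abs(Y)<.08)&(W[:,2]>.1)
    if k.sum():print(x,k.sum(),np.median(W[k,2]).round(4))"
```

```text
clock: 20.05
tool_pos: [0.4506, -0.0187, 0.1622]
orientation: [179.9, -0.0, -84.1]
force: [-0.6, -0.2, 0.7]
opening: 0.0004
clock: 20.92
tool_pos: [0.5121, 0.1943, 0.2823]
orientation: [179.9, -0.1, -84.0]
force: [-0.3, -0.2, -0.7]
opening: 0.0006
-0.19 105 0.163
-0.17 349 0.161
-0.15 340 0.1561
-0.1 338 0.1442
-0.05 332 0.1324
-0.19 584 0.1616
-0.17 652 0.1606
-0.15 633 0.1557
-0.1 604 0.1439
-0.05 567 0.1322
```

View pics/c6.png

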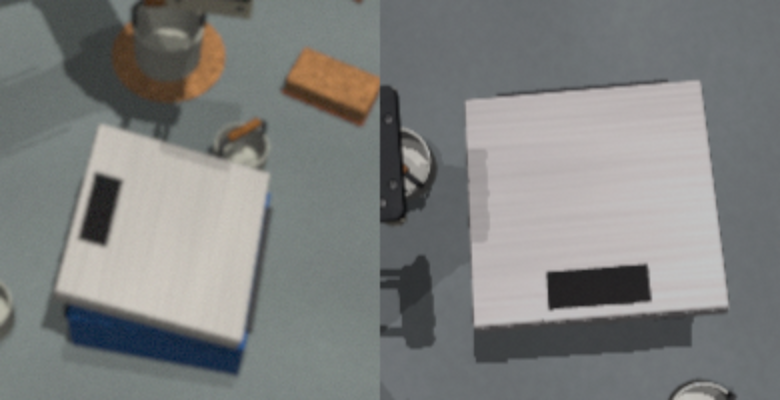

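The left crop (scene view) and right crop (top view) show the lid at about 0.235 rad, with the black patch at (599,287) in the crop, roughly 28 mm from the edge (r ≈ 172 mm). The pot stands on the mat. I'll go back over the patch and press.

```bash
python3 -m pendant '[[[-20,-50,0,0,0,0],[-40,-105,0,0,0,0],[-55,-160,-20,0,0,0],[-64,-205,-50,0,0,0],[-64,-213,-80,0,0,0],[-65,-213,-105,0,0,0],[-66,-213,-118,0,0,0],[-67,-213,-128,0,0,0],[-68,-213,-138,0,0,0],[-69,-213,-146,0,0,0]]]'; python3 -m pendant '[[[0,0,-2,0,0,0],[0,0,-4,0,0,0],[0,0,-6,0,0,0],[0,0,-6,0,0,0]]]'
```

```text
clock: 22.28
tool_pos: [0.4432, -0.021, 0.137]
orientation: [-180.0, 0.0, -84.1]
force: [-0.4, 0.7, 1.4]
opening: 0.0004
clock: 22.78
tool_pos: [0.4431, -0.0212, 0.1313]
orientation: [-180.0, 0.0, -84.1]
force: [-0.2, 0.4, -0.5]
opening: 0.0002
```

```bash
for i in 1 2 3 4; do python3 -m pendant '[[[0,0,-2,0,0,0],[0,0,-4,0,0,0],[0,0,-4,0,0,0]]]' | grep -E "pos|force"; done
```

```text
tool_pos: [0.4431, -0.0212, 0.1273]
force: [-0.7, 0.6, 3.5]
tool_pos: [0.4429, -0.0213, 0.1233]
force: [-3.0, 1.1, 7.8]
tool_pos: [0.4427, -0.0213, 0.1195]
force: [-5.0, 1.5, 10.8]
tool_pos: [0.4425, -0.0214, 0.1157]
force: [-6.9, 2.4, 14.8]
```

```bash
for i in 1 2 3 4; do python3 -m pendant '[[[0,0,-0.8,0,0,0],[0,0,-1.5,0,0,0],[0,0,-1.5,0,0,0]]]' | grep -E "pos|force"; done
```

```text
tool_pos: [0.4425, -0.0214, 0.1144]
force: [-7.4, 1.3, 15.8]
tool_pos: [0.4424, -0.0214, 0.1129]
force: [-7.9, 3.3, 17.0]
tool_pos: [0.4424, -0.0214, 0.1115]
force: [-8.5, 2.8, 19.0]
tool_pos: [0.4422, -0.0214, 0.1101]
force: [-10.5, 2.0, 20.8]
```

```bash
for i in 1 2 3; do python3 -m pendant '[[[0,0,-0.5,0,0,0],[0,0,-1,0,0,0],[0,0,-1,0,0,0]]]' | grep -E "pos|force"; done
```

```text
tool_pos: [0.4422, -0.0215, 0.1091]
force: [-10.5, 2.6, 20.5]
tool_pos: [0.4421, -0.0215, 0.1082]
force: [-10.7, 3.4, 22.2]
tool_pos: [0.442, -0.0215, 0.1073]
force: [-11.0, 2.7, 23.1]
```

```bash
for i in 1 2 3; do python3 -m pendant '[[[0,0,-0.5,0,0,0],[0,0,-1,0,0,0],[0,0,-1,0,0,0]]]' | grep -E "pos|force"; done
```

```text
tool_pos: [0.4419, -0.0215, 0.1063]
force: [-12.0, 2.9, 23.4]
tool_pos: [0.4417, -0.0215, 0.1052]
force: [-12.2, 3.1, 23.0]
tool_pos: [0.4415, -0.0216, 0.1039]
force: [-11.4, 3.3, 21.2]
```

```bash
for i in 1 2 3 4; do python3 -m pendant '[[[0,0,-0.5,0,0,0],[0,0,-1,0,0,0],[0,0,-1,0,0,0]]]' | grep -E "pos|force"; done
```

```text
tool_pos: [0.4414, -0.0216, 0.1025]
force: [-10.6, 3.2, 17.9]
tool_pos: [0.4414, -0.0215, 0.1016]
force: [-11.7, 2.8, 18.3]
tool_pos: [0.4414, -0.0216, 0.1007]
force: [-11.5, 3.0, 19.2]
tool_pos: [0.4414, -0.0216, 0.0997]
force: [-11.4, 4.5, 20.4]
```

The force dropped past the catch and now rises at the cover's own rate, with the frame seated. One more small press, then retreat and look.

```bash
python3 -m pendant '[[[0,0,-0.5,0,0,0],[0,0,-0.8,0,0,0],[0,0,-0.8,0,0,0],[0,0,-0.8,0,0,0]]]'; python3 -m pendant '[[[0,0,3,0,0,0],[0,0,8,0,0,0],[0,0,14,0,0,0],[0,0,20,0,0,0],[0,0,40,0,0,0],[0,0,75,0,0,0],[0,0,115,0,0,0],[0,0,155,0,0,0],[0,0,190,0,0,0],[0,0,190,0,0,0]]]';  python3 -m pendant '[[[10,-50,0,0,0,0],[10,-100,0,0,0,0],[10,-150,0,0,0,0],[10,-200,0,0,0,0],[10,-250,0,0,0,0],[10,-300,0,0,0,0],[10,-300,0,0,0,0]]]'; python3 -c "
from h import *
s=grab('scene','pics/s7.png'); t=grab('top','pics/t7.png')
cv2.imwrite('pics/c7.png',np.hstack([s['pixels'][60:440,200:450,::-1],t['pixels'][60:440,100:530,::-1]]))
c=np.array([.6132,-.0025]); A=np.radians(5.5); ex=np.array([np.cos(A),np.sin(A)]); ey=np.array([-ex[1],ex[0]])
for q in(s,t):
  W=cloud(q);V=W.reshape(-1,3);d=V[:,:2]-c;X=d@ex;Y=d@ey
  k=(X>-.19)&(X<0)&(abs(Y)<.08)&(V[:,2]>.1)&(V[:,2]<.2); p=np.polyfit(X[k],V[k,2],1);print('lid slope',-p[0],'edge z',np.polyval(p,-.2))
  k=(np.hypot(V[:,0]-.43,V[:,1]-.303)<.09)&(V[:,2]>.055)&(V[:,2]<.075);print('rim',k.sum(),cv2.minEnclosingCircle(V[k][:,:2].astype(np.float32)))
  k=(np.hypot(V[:,0]-.43,V[:,1]-.303)<.05)&(V[:,2]>.1);print('bar',k.sum(),np.median(V[k],0),np.percentile(V[k][:,2],95) if k.any() else 0)
"
```

```text
clock: 30.02
tool_pos: [0.4414, -0.0216, 0.099]
orientation: [179.8, -0.0, -84.1]
force: [-11.5, 3.2, 20.6]
opening: 0.0006
clock: 31.28
tool_pos: [0.4447, -0.0209, 0.291]
orientation: [-179.7, 0.1, -84.1]
force: [0.2, 0.3, -0.9]
opening: 0.0003
clock: 32.15
tool_pos: [0.4524, -0.3238, 0.2863]
orientation: [179.8, 0.1, -84.4]
force: [-0.3, -0.5, -0.9]
opening: 0.0004
lid slope 0.002557898039261757 edge z 0.11971898995759715
rim 179 ((0.4369121789932251, 0.29774779081344604), 0.04447401687502861)
bar 75 [0.45682848 0.30776678 0.11564495] 0.12243729258779286
lid slope 0.00170492673119048 edge z 0.11962460933862909
rim 516 ((0.42853066325187683, 0.30178967118263245), 0.04611503705382347)
bar 448 [0.42794427 0.30066332 0.12013686] 0.12388014961846872
```

View pics/c7.png

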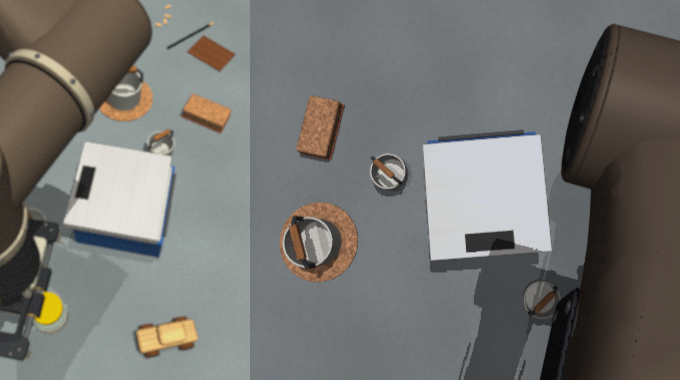

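The lid is flat (slope about 0.002, edge at 119.7 mm). The pot stands on the mat (crop 310,243), and the bystanders are in place. Handing in.

```bash
python3 -c "
from plant import *
print(close_job())"
```

```text
the job is handed in; nothing more can be done
None
```

The pot is standing upright on the cork mat and the warmer's lid is shut past its catch. I handed the job in at about 32 s on the robot's clock, with the arm clear of everything.

- **Pot:** I lifted it out by its handle and set it within about 2 mm of the mat's centre in the top view; its bar top is at about 0.124 m, as expected. I slightly over-lowered it at touchdown (about 17 N, with the pot already resting on the mat) and eased that off before releasing.
- **Lid:** I swung it over from behind, then pressed on the black patch. The vertical force peaked at about 23 N (about 26 N in all with the sideways part), dropped as the catch gave, then rose at the cover's spring rate. After I let go, both cameras showed it flat: slope about 0.002, edge about 119.7 mm above the bench.
- **Bystanders:** I saw no sign that the jar, sanding block or toy car had moved. I judged that by eye from the pictures, without measuring. The car was only in the scene view at the end, with the arm blocking the top view.
- **Disagreements:** The two cameras differ by about 2–3 mm. The scene view's fit of the pot rim was partly hidden by the arm and read about 8 mm off the top view's, so I relied on the top view. My first approach stopped about 28 mm short because the rows were rate-limited; I corrected it before gripping, without any contact.

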